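# Open the sprung jaw of the board holder to the scale line and hold it

### The arm

A 7-joint arm with a two-finger parallel gripper is mounted at the origin on the work surface. World frame = base frame: x ahead of the robot, y to its left, z up, the work surface at z = 0. Lengths are in m, angles in rad, forces in N, time in s.
With the tool pointing down it reaches from about 0.4 to 0.85 m from the base axis. Payload 10.4 kg.
Tool frame: the origin (TCP) lies at the centre of the arm's flange, where the gripper is bolted on; the fingertips stand 182 mm ahead of it and the grasp point (between the pads) lies r.grasp_offset ahead of it (r.grasp_offset is the distance from the TCP to the grasp point, in m); z points along the fingers, y is the line along which they close (so a half turn about z gives the same grasp; the last joint's range is limited). The gripper opens to 87 mm and grips with 3 to 60 N. Pads are 19 mm wide; open, the fingers measure 117 mm over their backs; the gripper's body (75 mm by 190 mm) begins 51 mm behind the grasp point.
Start: joints at [1.229, 0.332, -0.065, 1.46, 0.022, 1.35, -0.088], TCP at [0.196, -0.594, 0.405] pointing down, gripper open.
Joint ranges: [-2.6, 2.6], [-0.5, 2.12], [-1.47, 1.34], [0.16, 2.42], [-1.27, 4.41], [0.06, 2.06], [-2.6, 2.6]. Speed limits (rad/s): [2.22, 2.22, 2.79, 2.79, 3.14, 3.14, 3.14].

### API

Orientations are given as a unit quaternion [x, y, z, w].
In Python, from bench import status, vision, job, spotter, r gives the robot as it stands. The module is installed in compiled form; this text tells all that it offers.
- The arm moves only by the tool play_rows, never from a script. Its argument "series" is a list of rows, each a list of 6 numbers: the shift along the tool's x, y, z each as a share of 150 mm, from -1 to 1, then the turn, a rotation vector about the tool's x, y, z each as a share of 30 degrees, from -1 to 1. In form: [[x, y, z, ax, ay, az], ...]. A call has 1 to 5 rows; each row is the pose to reach, as a shift and turn from the pose commanded when the call began, along the tool's axes at that moment; what a row does not reach only later rows make up. A row lasts 1/10 s, in which the tool goes at most 50 mm and 8.59 degrees, less where a joint would pass 70% of its speed; a pose out of reach is approached as far as the arm can. A call with a number of a shift or a turn outside -1 to 1 is refused whole. A call with a gripper value outside its range is refused whole. "fingers" is the opening, from -1 (shut) to 1 (fully open), set as the call begins (left out, the last holds). The fingers move at their own pace and stop on an object; "squeeze" is the grip in N (left out, the last holds). Time passes only in rows, so rows that repeat a pose let the fingers close. It gives the time, the measured TCP pose, the force, the opening and the grip force at its end, in the units of the state.
- status.read_state(): the state, without advancing time (a new reading comes with each control period).
- vision.camera(name): name is "scene" or "top" or "wrist"; returns the picture (400x640x3 uint8, blue, green, red); there is no depth.
- vision.calibration(name): a dict with "fx", "fy", "cx", "cy" (pixels), "rvec" (rotation vector, rad) and "tvec" (3), from world to camera coordinates, as OpenCV has them; the wrist camera has in their place "T_tool_cam" (4x4, takes a point from camera to tool coordinates, whose origin is the TCP and whose axes are the flange's). Camera axes: x right, y down, z forward; pixel columns grow to the right and rows downward; lengths in m; the calibration is good to about 2 mm. The wrist camera is an equidistant fisheye: a pixel r from the principal point sees the ray r / f radians off the axis. A picture is of the moment at which its call begins: read the wrist's pose just before it. calibration takes no time and is no camera call.
- job.close_job(): hands the job in; it is judged then, once.
Trained networks look in the newest picture that a camera, given by its name, has taken for a name from the list of things; names that differ only in an ending like _2 or _b are one class to them, and where a whole thing is asked for, a point or a joint stands for the part that bears it (a point fixed in the world has none). Each returns a list of dicts, best first, with "conf" (0 to 1); they miss things now and then, are a little off and sometimes report something else, mostly with a low value. They report only what shows in the picture. A call takes as long as a camera call. They do not tell look-alikes from the thing itself.
- spotter.boxes_of(camera, name): "point" ([x, y, z] in m, in world coordinates, good to about 4 mm: the middle of the surface that is visible of it).
- spotter.regions_of(camera, name): "pixels" (400x640 bool, what is visible of it).
The state is a dict: "time": time; "joint_positions": joint angles; "joint_vel": joint speeds; "joint_torque": joint torques, N m; "ee_pos": TCP position; "eef_rot": TCP orientation; "ft_force": force on the tool from outside, world axes, zero at the start; "torque": the same for the moment, N m; "width": finger opening in m; "grip_force": force on a finger pad.
Only numpy, scipy, OpenCV 4.12 (cv2) and the standard library are available. Lean on these libraries where they do the work, as an engineer would, in place of code of your own. Each camera call takes 0.05 s, during which the arm holds its last target. There are 200 camera calls.

### The job

Get the board holder ready for the next board: draw the locking pin up out of the beam and leave it hanging upright in the open notch of the bracket at the beam's side, let go of. Then squeeze the lock button in the grip of the telescoping jaw arm, draw the arm out until the second long line of its scale is level with the mouth of the beam, and finish holding it there: the program ends with the grip still in the fingers and the button still squeezed, so that the board can be laid in and the sprung jaw let in on it. Leave the other things on the bench where they are.

Things in the scene. Friction and masses are not known exactly. Their poses are not given: they have to be found in the camera images.
- holder: board holder, fixed: grey foot 110 x 190 mm, on it a hollow aluminium beam 44 mm wide (x), 175 long (y -87 to +88), top 94 mm above the bench. Origin on the bench under the foot's middle, z up, +y: the way the jaw arm draws out, +x: button side, -x: notch side. Both jaws (fixed one across the beam at y = +10) have black pads 80 mm wide (x) and reach 124 mm high; only the pin stands higher
- pin: loose locking pin, 40 to 85 g, upright in the bore; it blocks the bar in the beam. Shank 8 mm across, 24 long; shoulder 20 across, 4 thick, resting on the beam; neck 12 across; black knob 20 across. Origin on its axis at the shoulder's underside, +z up the axis: shank tip at z = -24 mm, knob from z = +14 to +36 (grip it at about +25)
- bore (a point): centre of the mouth of the pin's bore (10 mm across) in the beam's top face, at holder (0, -45, 94) mm; the pin's origin is here at the start
- pin_tip (a point): lower end of the pin's shank, on its axis, 24 mm below the pin's origin
- notch (a point): pin's parking place: holder (-40, -45, 94) mm, level with the beam's top, in a bracket 6 mm thick, 36 long, on the beam's -x side, reaching out to x = -52. Its slot, 12 mm wide, is open to -x and ends at x = -30. The shank drops in from above, the shoulder rests on the bracket's top, the pin's origin is then here. Below it is free down to 16 mm above the bench
- jaw: telescoping jaw arm: steel bar 28 mm wide, moving jaw and black grip block with the lock button. Origin and axes: the holder's when home; slides along +y. The grip block, 26 (x) x 52 (y) x 54 mm high, has its centre at (0, 142, 83) mm: pinch it from above across x, one finger on the button (+x), one on the ribbed face (-x). Moving jaw at y = 109, 12 thick
- grip_point (a point): where to pinch the grip block: midway between the fingers with the button fully in, at the height of the button's centre, at (1, 142, 89) mm of the jaw arm; the block reaches from 56 to 110 mm above the bench and both sides are free
- beam_mouth (a point): middle of the top edge of the beam's open end, from which the bar comes out, at holder (0, +88, 94) mm; the scale is read here
- second_long_line (a point): middle of the second long scale line, counted from the moving jaw, on the bar's top face (87 mm above the bench). Dark lines across the bar: a short one each 10 mm, a long one, the bar's full 28 mm width, each 50 mm. At the start the scale is inside the beam; this line comes level with the mouth at 100 mm of travel
- jaw_arm (a joint): travel of the telescoping bar with moving jaw and grip along holder +y, m: 0 home (the start), 0.100 with the second long line at the mouth, end stop 0.120. A spring draws it home with 2.6 N at 0, 4.6 N at 0.1. A toothed lock blocks it unless the button is squeezed; the pin blocks it too
- lock_button (a joint): round lock button, 22 mm across, on the grip block's +x face; m pressed in (along -x): 0 out (6 mm proud), 0.004 fully in (2 mm proud). Spring 4.5 N at first, 8.1 N fully in; past 0.0025 the lock is free. A gripper squeeze of 20 N or more across the grip keeps it in. Let go, it locks the arm at the next 10 mm step
- solder_reel: bystander: small solder reel, 60 mm across, 34 mm high, upright; origin at the centre of its underside
- wire_spool: bystander: spool of wire with black flanges, 90 mm across, 60 mm high, upright; origin at the centre of its underside
- screwdriver: bystander: screwdriver lying down, 180 mm long
- board: bystander: green circuit board, 100 x 180 mm, lying flat, parts up to 17 mm high; the next one to go into the holder (not handled in this job); origin at the centre of its underside
- meter: bystander: yellow hand meter lying on its back, 150 x 75 x 40 mm; origin at the centre of its underside
- module: bystander: blue metal power module with a terminal strip, 60 x 70 x 62 mm; origin at the centre of its underside
- flux_tin: bystander: round flux tin, 54 mm across, 22 mm high; origin at the centre of its underside
Not all that is in view belongs to the job. What is shaped like the pin but green or red is not meant.

How it is judged:
By the outcome, as a careful person would: the job done as asked, in the order asked, and still so for the second after the job is handed in, while the arm keeps its last pose, push and grip.
It also fails if it takes over 45 s, if anything falls off the work surface, if the arm or the gripper's body presses on something with over 40 N, if the wrist force passes 120 N, or if a joint passes its speed limit or range.

## Working session

There is one attempt and no reset: what is moved stays moved. The work goes in short steps, Python scripts to look and compute and a tool call to move; the robot and the scene stay as the last step left them, time stands still between calls to the robot, and variables do not carry over. Pictures are saved under pics/ and viewed, at most 10 in all, crops included, and the job is handed in when it is done.

Besides the shell and the picture viewer there is one more tool, called as name(argument=value, ...) on one line, values as JSON. play_rows: Moves the arm, as the interface text tells. Shift numbers are shares of 150 mm and turn numbers shares of 30 degrees, none past 1 either way. Its arguments: {"type":"object","properties":{"series":{"type":"array","items":{"type":"array","items":{"type":"number"}}},"fingers":{"type":"number"},"squeeze":{"type":"number"}},"required":["series"]}

```bash
mkdir -p pics
cat > h.py <<'E'
import numpy as np, cv2
from scipy.spatial.transform import Rotation as R
from bench import status, vision, job, spotter, r
def proj(cam,P):
    c=vision.calibration(cam);K=np.array([[c['fx'],0,c['cx']],[0,c['fy'],c['cy']],[0,0,1.]])
    return cv2.projectPoints(np.array(P,float).reshape(-1,3),np.array(c['rvec']),np.array(c['tvec']),K,None)[0].reshape(-1,2)
def ray(cam,px):
    c=vision.calibration(cam);M=cv2.Rodrigues(np.array(c['rvec'],float))[0];t=np.array(c['tvec'],float).ravel()
    d=M.T@np.array([(px[0]-c['cx'])/c['fx'],(px[1]-c['cy'])/c['fy'],1]);return -M.T@t,d/np.linalg.norm(d)
def wray(px,s):
    c=vision.calibration('wrist');T=np.array(c['T_tool_cam']);a=np.array([(px[0]-c['cx'])/c['fx'],(px[1]-c['cy'])/c['fy']]);th=np.linalg.norm(a)
    d=np.array([*(a/max(th,1e-9)*np.sin(th)),np.cos(th)]);Q=R.from_quat(s['eef_rot']).as_matrix()
    return Q@T[:3,3]+Q@np.zeros(3)+np.array(s['ee_pos']),Q@T[:3,:3]@d
def tri(rs):
    A=0;b=0
    for o,d in rs:
        P=np.eye(3)-np.outer(d,d);A=A+P;b=b+P@o
    x=np.linalg.solve(A,b);return x,[np.linalg.norm((np.eye(3)-np.outer(d,d))@(x-o)) for o,d in rs]
def atz(o,d,z): return o+d*(z-o[2])/d[2]
E
python3 - <<'E'
from h import *
s=status.read_state();print(s['time'],s['ee_pos'],s['eef_rot'],r.grasp_offset,s['width'],s['ft_force'])
ims=[]
for c in('scene','top'):
    im=vision.camera(c);cv2.imwrite(f'pics/{c}0.png',im)
    for n in('holder','pin','jaw','lock_button','board','module','wire_spool'):
        print(c,n,[(np.round(d['point'],3).tolist(),round(d['conf'],2)) for d in spotter.boxes_of(c,n)][:4])
E
```

```text
0.0 [ 0.19583331 -0.59338142  0.4039636 ] [ 9.87324752e-01  1.58711510e-01 -1.51048967e-04 -6.84685287e-04] 0.1635 0.0868042913837264 [-0.27523848  0.66147687 -0.09728161]
scene holder []
scene pin [([0.525, -0.382, 0.048], 0.65), ([0.524, -0.231, 0.12], 0.58), ([0.711, -0.214, 0.048], 0.51)]
scene jaw [([0.579, -0.08, 0.098], 0.33)]
scene lock_button [([0.593, -0.062, 0.088], 0.6)]
scene board [([0.554, 0.448, 0.004], 0.72), ([0.576, -0.078, 0.1], 0.58)]
scene module [([0.714, -0.125, 0.05], 0.65)]
scene wire_spool [([0.371, -0.369, 0.062], 0.66)]
top holder [([0.536, -0.172, 0.098], 0.86)]
top pin [([0.516, -0.235, 0.133], 0.6), ([0.518, -0.386, 0.062], 0.59)]
top jaw [([0.57, -0.082, 0.109], 0.95)]
top lock_button []
top board [([0.549, 0.448, 0.008], 0.58), ([0.532, -0.174, 0.094], 0.46)]
top module [([0.7, -0.122, 0.049], 0.68)]
top wire_spool [([0.352, -0.367, 0.062], 0.69)]
```

View pictures.

View pics/scene0.png

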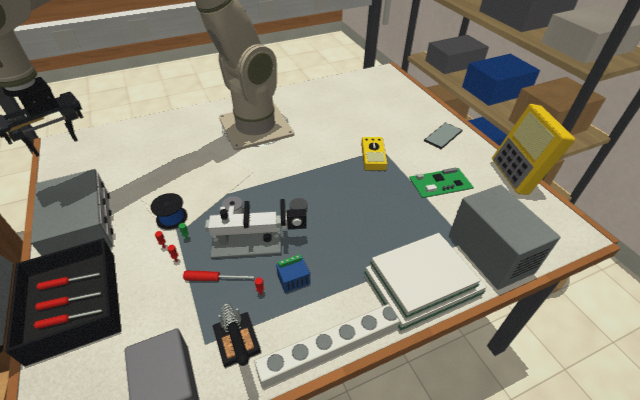

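View pics/top0.png

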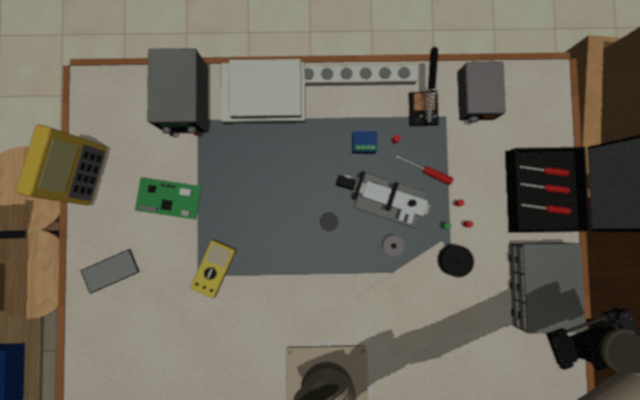

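```bash
cat >> h.py <<'E'
def go(p,yaw_x,s=None,pt=None):
    """shares from current pose to TCP p, tool pointing down, tool x at world angle yaw_x (deg)"""
    s=s or status.read_state();Q=R.from_quat(s['eef_rot'])
    a=np.radians(yaw_x);T=R.from_matrix(np.column_stack([[np.cos(a),np.sin(a),0],[np.sin(a),-np.cos(a),0],[0,0,-1]]))
    return np.round(Q.inv().apply(np.array(p)-s['ee_pos'])/.15,4),np.round((Q.inv()*T).as_rotvec(degrees=True)/30,4)
E
python3 - <<'E'
from h import *
print(np.round(vision.calibration('wrist')['T_tool_cam'],3),{k:v for k,v in vision.calibration('wrist').items() if k[0] in'fc'})
print('pin knob',tri([ray('scene',(223,211)),ray('top',(412,203))]))
print('grip top',tri([ray('scene',(297,204)),ray('top',(346,182))]))
print(go([.53,-.2,.42],70.5))
E
```

```text
[[-0.001 -0.961 -0.275  0.075]
 [ 1.    -0.001 -0.     0.001]
 [-0.    -0.275  0.961  0.018]
 [ 0.     0.     0.     1.   ]] {'fx': 309.70691628693146, 'fy': 309.70691628693146, 'cx': 318.1741407978496, 'cy': 202.59379230237414}
pin knob (array([ 0.51370711, -0.23750168,  0.12657287]), [np.float64(0.001537162408111048), np.float64(0.0015371624081109714)])
grip top (array([ 0.57327051, -0.05866703,  0.13474542]), [np.float64(0.0012772640182747944), np.float64(0.0012772640182748586)])
(array([ 2.9373, -1.7933, -0.1015]), array([ 2.0000e-04,  1.0000e-04, -1.7412e+00]))
```

play_rows(series=[[0.3,-0.18,-0.03,0,0,-0.15],[0.6,-0.36,-0.03,0,0,-0.3],[0.9,-0.54,-0.03,0,0,-0.45],[1,-0.6,-0.03,0,0,-0.6]], fingers=0, squeeze=30)

```text
time: 1.2
ee_pos: [0.3134, -0.4574, 0.4097]
eef_rot: [0.949, 0.315, 0.001, 0.0]
ft_force: [0.2, -1.4, -0.1]
width: 0.0626
grip_force: 0.0
```

```bash
python3 -c "
from h import *
print(go([.53,-.2,.42],70.5))"
```

```text
(array([ 2.1838, -0.5117, -0.0662]), array([ 0.0019, -0.002 , -1.1256]))
```

play_rows(series=[[0.32,-0.08,-0.03,0,0,-0.15],[0.64,-0.16,-0.03,0,0,-0.3],[0.96,-0.24,-0.03,0,0,-0.45],[1,-0.25,-0.03,0,0,-0.6]])

```text
time: 1.6
ee_pos: [0.413, -0.3363, 0.4143]
eef_rot: [0.887, 0.461, 0.001, 0.0]
ft_force: [0.0, -0.5, 0.7]
width: 0.0438
grip_force: 0.0
```

```bash
python3 -c "
from h import *
print(go([.53,-.2,.42],70.5))"
```

```text
(array([ 1.192 ,  0.117 , -0.0352]), array([ 0.0028, -0.0038, -0.5178]))
```

play_rows(series=[[0.32,0.03,-0.03,0,0,-0.15],[0.64,0.06,-0.03,0,0,-0.3],[0.9,0.09,-0.03,0,0,-0.45],[1,0.11,-0.03,0,0,-0.52],[1,0.11,-0.03,0,0,-0.52]])

```text
time: 2.1
ee_pos: [0.5112, -0.2279, 0.4182]
eef_rot: [0.818, 0.575, 0.0, -0.0]
ft_force: [0.2, -0.7, 0.1]
width: 0.0436
grip_force: 0.0
```

```bash
cat > look.py <<'E'
from h import *
import sys
s=status.read_state();im=vision.camera('wrist');cv2.imwrite(f'pics/{sys.argv[1]}.png',im);np.save(f'pics/{sys.argv[1]}.npy',[*s['ee_pos'],*s['eef_rot']])
print(s['time'],s['ee_pos'],s['eef_rot'])
for n in sys.argv[2:]:
    for d in spotter.regions_of('wrist',n)[:3]:
        m=d['pixels'];v,u=np.where(m);print(n,round(d['conf'],2),'c',u.mean().round(1),v.mean().round(1),'box',u.min(),u.max(),v.min(),v.max())
    print(n,[(np.round(d['point'],4).tolist(),round(d['conf'],2)) for d in spotter.boxes_of('wrist',n)[:3]])
E
python3 look.py w1 pin jaw
```

```text
2.1 [ 0.51115789 -0.22791904  0.41817509] [ 8.18497301e-01  5.74510206e-01  3.86860687e-04 -2.05240675e-04]
pin 0.65 c 326.1 311.0 box 319 333 299 321
pin 0.64 c 326.2 204.7 box 315 337 190 218
pin 0.64 c 462.2 117.9 box 448 475 110 126
pin [([0.4605, -0.4058, 0.041], 0.74), ([0.7037, -0.2079, 0.0544], 0.66), ([0.5182, -0.2346, 0.129], 0.56)]
jaw 0.61 c 325.3 44.9 box 280 370 0 243
jaw [([0.5727, -0.0895, 0.1104], 0.93)]
```

View pics/w1.png

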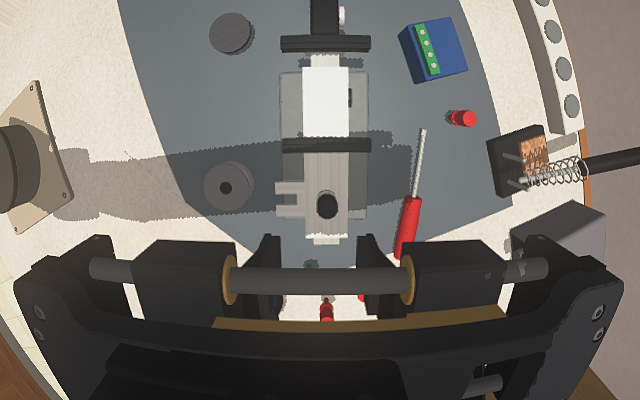

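Run:
```python
from h import *
v=np.load('pics/w1.npy');s={'ee_pos':v[:3],'eef_rot':v[3:]}
for n,px,z in[('knobtop',(326,204),.128),('knobmid',(326,204),.119),('fixjawL',(281,139),.124),('fixjawR',(372,139),.124),('mjL',(279.5,37),.124),('mjR',(371,37),.124),('slotend',(303,198),.094)]:
    print(n,np.round(atz(*wray(px,s),z),4))
im=cv2.imread('pics/w1.png')
cv2.imwrite('pics/w1c.png',cv2.resize(im[0:260,240:410],None,fx=3,fy=2.3,interpolation=2))
```

```text
knobtop [ 0.5162 -0.2345  0.128 ]
knobmid [ 0.5156 -0.2371  0.119 ]
fixjawL [ 0.4985 -0.1652  0.124 ]
fixjawR [ 0.5751 -0.1927  0.124 ]
mjL [ 0.5293 -0.0775  0.124 ]
mjR [ 0.6056 -0.1044  0.124 ]
slotend [ 0.4937 -0.23    0.094 ]
```

View pics/w1c.png

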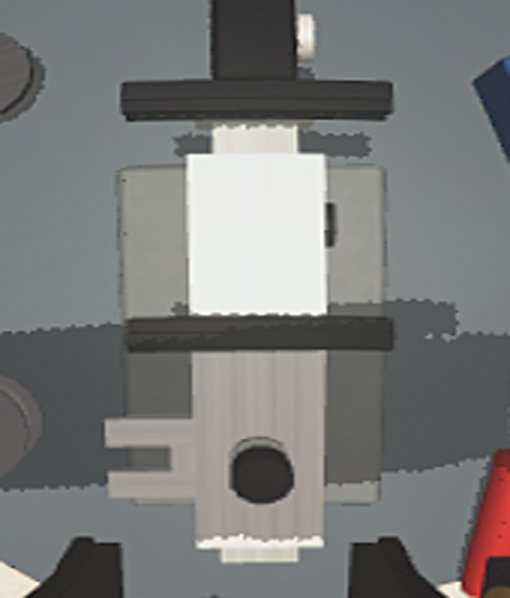

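```bash
python3 -c "
from h import *
print(go([.516,-.236,.36],70.4))"
```

```text
(array([-0.0113,  0.0542,  0.3882]), array([-0.0002,  0.0014, -0.0243]))
```

play_rows(series=[[0,0.05,0.3,0,0,0],[-0.011,0.054,0.388,0,0,-0.01],[-0.011,0.054,0.388,0,0,-0.01]], fingers=0.3)

```text
time: 2.65
ee_pos: [0.5157, -0.2352, 0.358]
eef_rot: [0.819, 0.574, -0.001, -0.002]
ft_force: [0.1, 0.2, 0.4]
width: 0.0551
grip_force: 0.0
```

```bash
python3 look.py w2 pin
python3 - <<'E'
from h import *
im=cv2.imread('pics/w2.png');cv2.imwrite('pics/w2c.png',cv2.resize(im[60:330,220:430],None,fx=2.2,fy=2.2,interpolation=2))
E
```

```text
2.65 [ 0.51570448 -0.23515146  0.35797174] [ 0.81871958  0.57418863 -0.00130089 -0.00199164]
pin 0.9 c 483.2 113.7 box 464 499 104 123
pin 0.78 c 301.6 305.3 box 293 310 295 317
pin 0.71 c 321.3 219.1 box 309 334 200 237
pin [([0.7049, -0.209, 0.0528], 0.83), ([0.5158, -0.236, 0.133], 0.66), ([0.4529, -0.3426, 0.0615], 0.65)]
```

View pics/w2c.png

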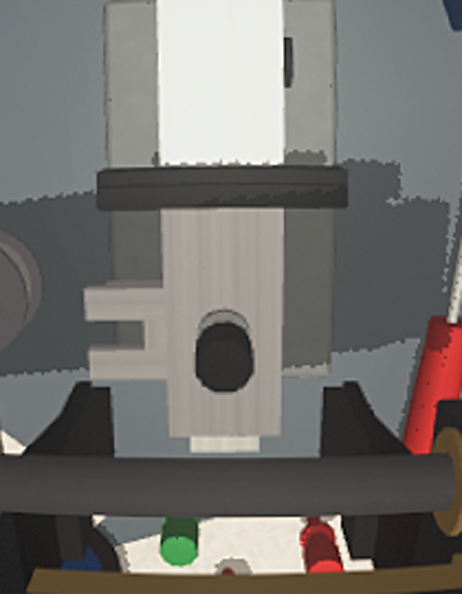

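Run:
```python
from h import *
S=[]
for f in('w1','w2'):
    v=np.load(f'pics/{f}.npy');S.append({'ee_pos':v[:3],'eef_rot':v[3:]})
def m(n,a,b,z):
    print(n,tri([wray(a,S[0]),wray(b,S[1])]),[np.round(atz(*wray(p,s),z),4)[:2] for p,s in zip((a,b),S)])
m('knob',(326.2,204.7),(321.3,219.6),.121)
m('slotend',(297.3,199.1),(285.9,212.3),.094)
m('fixjaw far L',(282,138),(264.1,137.5),.124)
m('fixjaw far R',(371.5,138),(378,137.5),.124)
m('bracket outer far',(275,182.5),(258.6,191.5),.094)
m('bracket outer near',(276,216),(260.5,232.3),.094)
print(go([.516,-.236,.2825],70.4))
```

```text
knob (array([ 0.51480439, -0.24068321,  0.10888138]), [np.float64(6.634861735444917e-05), np.float64(6.634861735444137e-05)]) [array([ 0.5157, -0.2372]), array([ 0.5162, -0.2368])]
slotend (array([ 0.48886215, -0.22775666,  0.1003476 ]), [np.float64(0.0001070592919017372), np.float64(0.0001070592919017535)]) [array([ 0.4878, -0.2291]), array([ 0.4875, -0.2295])]
fixjaw far L (array([ 0.49950358, -0.16502687,  0.12366402]), [np.float64(0.00033739327137314614), np.float64(0.0003373932713731135)]) [array([ 0.4997, -0.1647]), array([ 0.4994, -0.1653])]
fixjaw far R (array([ 0.57706528, -0.1940696 ,  0.107813  ]), [np.float64(0.00044885393749526814), np.float64(0.0004488539374951614)]) [array([ 0.5749, -0.1917]), array([ 0.5744, -0.1925])]
bracket outer far (array([ 0.47257771, -0.20507681,  0.09362743]), [np.float64(7.275136421727357e-07), np.float64(7.275136421250618e-07)]) [array([ 0.4727, -0.205 ]), array([ 0.4727, -0.205 ])]
bracket outer near (array([ 0.46109043, -0.23773786,  0.09754685]), [np.float64(7.848745453214257e-05), np.float64(7.848745453204821e-05)]) [array([ 0.4602, -0.2386]), array([ 0.46  , -0.2389])]
(array([-0.011 , -0.0042,  0.5276]), array([ 0.0032,  0.0004, -0.009 ]))
```

play_rows(series=[[-0.02,0,0.25,0,0,-0.01],[-0.02,0,0.45,0,0,-0.01],[-0.02,0,0.527,0,0,-0.01],[-0.02,0,0.527,0,0,-0.01]])

```text
time: 3.2
ee_pos: [0.5158, -0.2371, 0.2809]
eef_rot: [0.817, 0.577, -0.0, -0.001]
ft_force: [-0.5, -0.1, -0.1]
width: 0.0565
grip_force: 0.0
```

play_rows(series=[[0,0,0,0,0,0],[0,0,0,0,0,0],[0,0,0,0,0,0],[0,0,0,0,0,0],[0,0,0,0,0,0]], fingers=-1, squeeze=20)

```text
time: 3.7
ee_pos: [0.516, -0.2371, 0.2814]
eef_rot: [0.817, 0.577, 0.0, 0.0]
ft_force: [0.3, 0.3, 0.8]
width: 0.0241
grip_force: 0.0
```

play_rows(series=[[0,0,0,0,0,0],[0,0,0,0,0,0],[0,0,0,0,0,0]])

```text
time: 4.0
ee_pos: [0.516, -0.2371, 0.2812]
eef_rot: [0.817, 0.577, 0.0, 0.0]
ft_force: [0.6, 0.4, 1.9]
width: 0.0195
grip_force: 20.0
```

play_rows(series=[[0,0,-0.06,0,0,0],[0,0,-0.14,0,0,0],[0,0,-0.24,0,0,0],[0,0,-0.24,0,0,0]])

```text
time: 4.4
ee_pos: [0.5167, -0.2372, 0.3201]
eef_rot: [0.817, 0.577, 0.001, 0.002]
ft_force: [0.4, -0.4, 0.2]
width: 0.0192
grip_force: 20.0
```

play_rows(series=[[0,-0.1,0,0,0,0],[0,-0.2,0,0,0,0],[0,-0.267,0,0,0,0],[0,-0.267,0,0,0,0],[0,-0.267,0,0,0,0]])

```text
time: 4.9
ee_pos: [0.4784, -0.2239, 0.3173]
eef_rot: [0.817, 0.577, 0.0, 0.0]
ft_force: [0.6, -0.3, -0.8]
width: 0.0188
grip_force: 20.0
```

```bash
python3 look.py w3 pin
python3 - <<'E'
from h import *
im=cv2.imread('pics/w3.png');cv2.imwrite('pics/w3c.png',cv2.resize(im[60:330,220:430],None,fx=2.2,fy=2.2,interpolation=2))
s=status.read_state();print(s['ee_pos'],s['width'],s['grip_force'],s['ft_force'])
E
```

```text
4.9 [ 0.47839829 -0.22387748  0.31731477] [8.16863957e-01 5.76830192e-01 1.24333337e-04 4.35722953e-04]
pin 0.98 c 532.4 117.9 box 509 551 108 129
pin 0.75 c 333.7 311.8 box 326 343 299 320
pin 0.63 c 318.2 250.9 box 300 337 229 267
pin [([0.4825, -0.2173, 0.1528], 0.7), ([0.7016, -0.2092, 0.0465], 0.69), ([0.4514, -0.3401, 0.0316], 0.63)]
[ 0.47860169 -0.223864    0.31699747] 0.01943611684911573 20.0003978703171 [ 0.20064923  0.23962021 -1.01391541]
```

View pics/w3c.png

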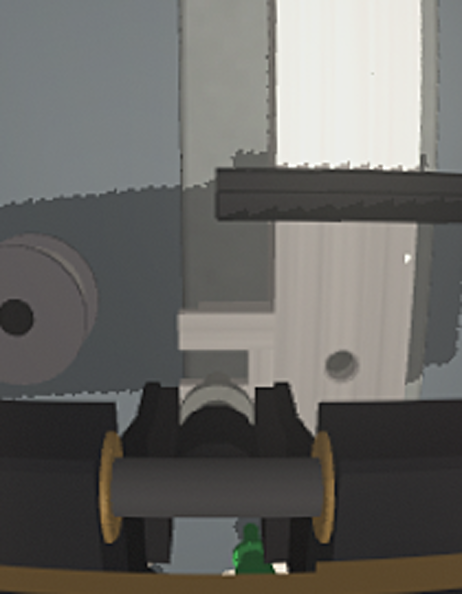

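Run:
```python
from h import *
v=np.load('pics/w3.npy');s={'ee_pos':v[:3],'eef_rot':v[3:]}
b=atz(*wray((375.5,225.5),s),.094);f=lambda p:np.round(atz(*wray(p,s),.094),4)
print(b,'slot far edge at outer, inner',f((220+180/2.2,60+349/2.2)),f((220+248/2.2,60+349/2.2)))
a=np.radians(-19.55);X=np.array([np.cos(a),np.sin(a)]);print(b[:2]-.04*X)
```

```text
[ 0.51645386 -0.23883837  0.094     ] slot far edge at outer, inner [ 0.469  -0.2163  0.094 ] [ 0.4893 -0.2235  0.094 ]
[ 0.47875987 -0.22545319]
```

play_rows(series=[[0,0,0.06,0,0,0],[0,0,0.09,0,0,0],[0,0,0.12,0,0,0],[0,0,0.12,0,0,0]])

```text
time: 5.45
ee_pos: [0.478, -0.2237, 0.298]
eef_rot: [0.817, 0.577, -0.0, -0.001]
ft_force: [0.2, -0.5, -0.4]
width: 0.0192
grip_force: 20.0
```

play_rows(series=[[0,0,0.05,0,0,0],[0,0,0.09,0,0,0],[0,0,0.115,0,0,0],[0,0,0.115,0,0,0],[0,0,0.115,0,0,0]])

```text
time: 5.95
ee_pos: [0.4782, -0.2237, 0.2816]
eef_rot: [0.817, 0.577, -0.0, -0.0]
ft_force: [-0.3, 0.6, -0.8]
width: 0.0191
grip_force: 20.0
```

play_rows(series=[[0,0,0,0,0,0],[0,0,0,0,0,0],[0,0,0,0,0,0],[0,0,0,0,0,0]], fingers=0.3)

```text
time: 6.35
ee_pos: [0.4782, -0.2238, 0.2818]
eef_rot: [0.817, 0.577, 0.0, 0.0]
ft_force: [1.0, -0.7, -0.1]
width: 0.0437
grip_force: 0.0
```

play_rows(series=[[0,0,-0.1,0,0,0],[0,0,-0.35,0,0,0],[0,0,-0.6,0,0,0],[0,0,-0.6,0,0,0]])

```text
time: 6.75
ee_pos: [0.4794, -0.2237, 0.378]
eef_rot: [0.817, 0.577, 0.002, 0.004]
ft_force: [1.3, 0.2, -0.9]
width: 0.0563
grip_force: 0.0
```

```bash
python3 look.py w4 pin
python3 - <<'E'
from h import *
im=cv2.imread('pics/w4.png');cv2.imwrite('pics/w4c.png',cv2.resize(im[0:300,220:430],None,fx=2,fy=2,interpolation=2))
print(go([.585,-.07,.37],70.45))
E
```

```text
6.75 [ 0.47943224 -0.22374678  0.3780484 ] [0.81675499 0.57696731 0.00206022 0.00397125]
pin 0.64 c 313.9 209.3 box 302 326 192 226
pin 0.62 c 498.0 115.5 box 480 513 107 124
pin 0.5 c 329.8 299.3 box 322 338 294 305
pin [([0.7014, -0.2087, 0.0497], 0.81), ([0.4785, -0.2228, 0.1276], 0.74), ([0.4594, -0.4091, 0.0255], 0.67)]
(array([1.2039, 0.3296, 0.0134]), array([0.0007, 0.0006, 0.0004]))
```

View pics/w4c.png

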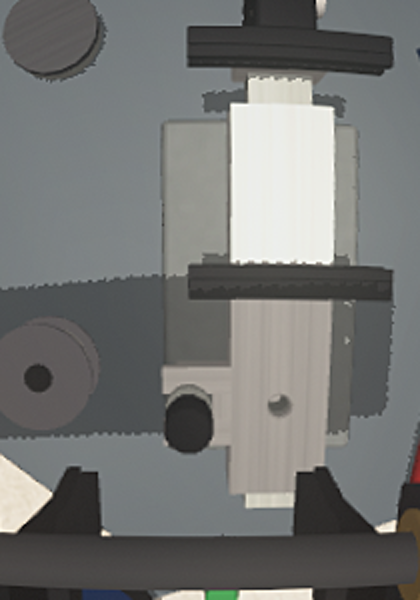

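play_rows(series=[[0.32,0.09,0,0,0,0],[0.64,0.18,0,0,0,0],[0.95,0.26,0,0,0,0],[1,0.28,0,0,0,0],[1,0.28,0,0,0,0]], fingers=0.4)

```text
time: 7.4
ee_pos: [0.5683, -0.0944, 0.3705]
eef_rot: [0.816, 0.578, -0.0, -0.001]
ft_force: [0.5, -0.1, 0.2]
width: 0.0607
grip_force: 0.0
```

```bash
python3 look.py w5 jaw lock_button
python3 - <<'E'
from h import *
im=cv2.imread('pics/w5.png');cv2.imwrite('pics/w5c.png',cv2.resize(im[0:300,220:430],None,fx=2,fy=2,interpolation=2))
print(go([.5797,-.0629,.37],70.45))
E
```

```text
7.4 [ 0.56830409 -0.09440781  0.37049604] [ 8.15707818e-01  5.78462910e-01 -3.75499677e-04 -1.12934631e-03]
jaw 0.86 c 316.9 188.7 box 266 367 132 223
jaw [([0.5758, -0.0785, 0.1078], 0.65)]
lock_button 0.55 c 336.6 164.2 box 333 340 152 177
lock_button [([0.5932, -0.0606, 0.0993], 0.5)]
(array([ 0.2486, -0.0011,  0.0098]), array([-0.0007,  0.0017, -0.0043]))
```

View pics/w5c.png

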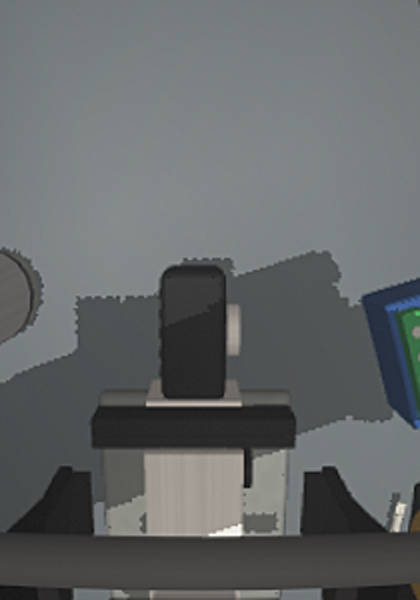

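Run:
```python
from h import *
v=np.load('pics/w5.npy');s={'ee_pos':v[:3],'eef_rot':v[3:]}
O=np.array([.5162,-.2388])+.045*np.array([.3346,.9424])
def f(n,c,z):
    p=atz(*wray((220+c[0]/2,c[1]/2),s),z);d=p[:2]-O;print(n,np.round(p,4),'holder',np.round([d@[.9424,-.3346],d@[.3346,.9424]],4))
f('blockL',(162,300),.110);f('blockR',(226,300),.110);f('far',(194,267),.110);f('button',(234,330),.089);f('mj L far',(92,407),.124);f('mj R far',(295,407),.124)
```

```text
blockL [ 0.5708 -0.0443  0.11  ] holder [-0.0136  0.1566]
blockR [ 0.5945 -0.0526  0.11  ] holder [0.0115 0.1567]
far [ 0.587  -0.0362  0.11  ] holder [-0.0011  0.1696]
button [ 0.5937 -0.0685  0.089 ] holder [0.016  0.1414]
mj L far [ 0.5323 -0.0727  0.124 ] holder [-0.0404  0.1169]
mj R far [ 0.6064 -0.0987  0.124 ] holder [0.0381 0.1172]
```

play_rows(series=[[0.2,-0.007,0.1,0,0,0],[0.254,-0.007,0.35,0,0,0],[0.254,-0.007,0.6,0,0,0],[0.254,-0.007,0.787,0,0,-0.004],[0.254,-0.007,0.787,0,0,-0.004]])

```text
time: 8.15
ee_pos: [0.5778, -0.0614, 0.25]
eef_rot: [0.817, 0.577, -0.003, -0.002]
ft_force: [-0.9, -0.0, 0.2]
width: 0.0611
grip_force: 0.0
```

play_rows(series=[[0,0,0,0,0,0],[0,0,0,0,0,0],[0,0,0,0,0,0],[0,0,0,0,0,0],[0,0,0,0,0,0]], fingers=-1, squeeze=35)

```text
time: 8.65
ee_pos: [0.5797, -0.0601, 0.2546]
eef_rot: [0.816, 0.578, 0.0, 0.0]
ft_force: [-21.2, 4.8, 22.1]
width: 0.0289
grip_force: 17.8
```

play_rows(series=[[0,0,0,0,0,0],[0,0,0,0,0,0],[0,0,0,0,0,0]])

```text
time: 8.95
ee_pos: [0.5794, -0.0599, 0.2546]
eef_rot: [0.816, 0.578, -0.001, -0.0]
ft_force: [-6.3, 0.4, 10.0]
width: 0.0276
grip_force: 35.1
```

play_rows(series=[[0,-0.003,-0.008,0,0,0],[0.05,-0.003,-0.008,0,0,0],[0.13,-0.003,-0.008,0,0,0],[0.22,-0.003,-0.008,0,0,0],[0.3,-0.003,-0.008,0,0,0]])

```text
time: 9.45
ee_pos: [0.5944, -0.0166, 0.2547]
eef_rot: [0.816, 0.578, -0.0, 0.0]
ft_force: [-1.9, -3.8, -1.1]
width: 0.0277
grip_force: 35.1
```

play_rows(series=[[0.08,0,0,0,0,0],[0.16,0,0,0,0,0],[0.24,0,0,0,0,0],[0.3,0,0,0,0,0],[0.3,0,0,0,0,0]])

```text
time: 9.95
ee_pos: [0.6094, 0.0267, 0.2548]
eef_rot: [0.816, 0.579, 0.0, -0.0]
ft_force: [-2.6, -1.7, 0.5]
width: 0.0275
grip_force: 35.1
```

```bash
python3 look.py w6 second_long_line beam_mouth
python3 - <<'E'
from h import *
v=np.load('pics/w6.npy');print((v[:2]-[.5794,-.0599])@[[.3346,.9424],[.9424,-.3346]][0], status.read_state()['ft_force'])
im=cv2.imread('pics/w6.png');cv2.imwrite('pics/w6c.png',cv2.resize(im[120:400,200:440],None,fx=2,fy=2,interpolation=2))
print([(d['point'],d['conf']) for n in('second_long_line','lock_button','jaw') for c in ('top','scene') if vision.camera(c) is not None for d in spotter.boxes_of(c,n)[:1]])
im=vision.camera('top');cv2.imwrite('pics/t6.png',cv2.resize(im[150:250,310:450],None,fx=5,fy=5,interpolation=2))
im=vision.camera('scene');cv2.imwrite('pics/s6.png',cv2.resize(im[170:270,190:350],None,fx=5,fy=5,interpolation=2))
E
```

```text
9.95 [0.60939497 0.02666917 0.25475925] [ 8.15664150e-01  5.78525586e-01  2.59271304e-04 -2.71752028e-04]
second_long_line 0.7 c 316.7 259.7 box 281 352 204 321
second_long_line [([0.6119, 0.0424, 0.1122], 0.72)]
beam_mouth 0.61 c 316.8 260.2 box 281 351 204 321
beam_mouth [([0.6107, 0.0407, 0.112], 0.6)]
0.0916191048153759 [-4.59216306 -2.9617492  -0.43283523]
[([0.5684, -0.0919, 0.0898], 0.72), ([0.5842, -0.0527, 0.0855], 0.58), ([0.564, -0.0961, 0.0895], 0.68), ([0.5851, -0.0512, 0.0862], 0.57)]
```

View pics/s6.png

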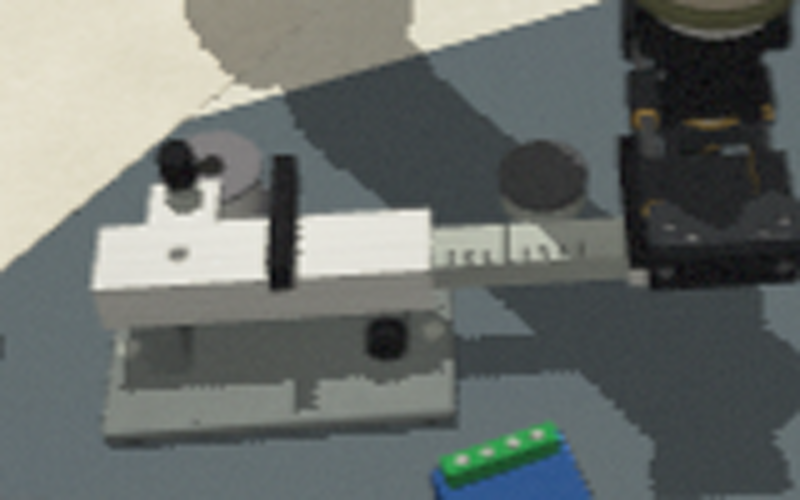

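play_rows(series=[[0.02,0,0,0,0,0],[0.04,0,0,0,0,0],[0.056,0,0,0,0,0],[0.056,0,0,0,0,0],[0.056,0,0,0,0,0]])

```text
time: 11.4
ee_pos: [0.6116, 0.0324, 0.2547]
eef_rot: [0.816, 0.578, -0.001, -0.0]
ft_force: [-4.9, -2.8, -1.2]
width: 0.0273
grip_force: 35.1
```

Run:
```python
from h import *
s=status.read_state();Y=np.array([.3346,.9424]);print(s['ee_pos'],(s['ee_pos'][:2]-np.array([.5794,-.0599]))@Y,s['ft_force'],s['width'])
sc=np.mean([vision.camera('scene').astype(float) for _ in range(6)],0);cv2.imwrite('pics/s7f.png',sc.astype(np.uint8))
cv2.imwrite('pics/s7.png',cv2.resize(sc[205:235,265:325].astype(np.uint8),None,fx=13,fy=13,interpolation=cv2.INTER_CUBIC))
# expected pixel of bar-top points, travel t: line1 at mouth+50.. ; profile along bar's -x/2 offset
M=np.array([.5162,-.2388])+.133*Y;X=np.array([.9424,-.3346]);g=cv2.cvtColor(sc.astype(np.float32),cv2.COLOR_BGR2GRAY)
for off in(-.010,.004,.010):
    d=np.arange(-6,70,1.)/1000
    px=proj('scene',np.c_[M+d[:,None]*Y+off*X,np.full(len(d),.087)]).astype(np.float32)
    print(off,px[6],px[56],cv2.remap(g,px[None,:,0],px[None,:,1],cv2.INTER_LINEAR)[0].round().astype(int).tolist())
```

```text
[0.61155838 0.03238497 0.25472728] 0.09772955021733021 [-4.88330503 -2.76617762 -1.20871742] 0.02731327242017191
-0.01 [276.1973  216.57144] [294.83942 215.58041] [226, 223, 219, 213, 199, 185, 179, 181, 183, 183, 183, 183, 183, 184, 184, 184, 184, 184, 184, 184, 184, 184, 184, 184, 184, 184, 184, 184, 184, 184, 185, 184, 184, 184, 185, 185, 184, 184, 184, 184, 185, 185, 185, 185, 185, 185, 185, 186, 186, 179, 170, 160, 145, 129, 124, 151, 177, 189, 189, 189, 189, 189, 190, 190, 190, 190, 190, 190, 187, 183, 178, 162, 145, 134, 126, 120]
0.004 [276.21933 220.45363] [295.03793 219.44308] [225, 221, 217, 210, 196, 181, 176, 179, 181, 175, 169, 162, 154, 146, 153, 167, 180, 180, 180, 178, 169, 160, 149, 136, 123, 144, 165, 179, 179, 179, 173, 164, 155, 144, 134, 135, 156, 176, 179, 176, 172, 164, 158, 155, 159, 164, 170, 177, 182, 172, 163, 147, 124, 100, 112, 136, 158, 168, 178, 181, 175, 169, 162, 154, 148, 163, 176, 184, 184, 184, 179, 171, 163, 153, 143, 145]
0.01 [276.2289  222.14009] [295.12418 221.121  ] [223, 220, 216, 209, 193, 178, 171, 171, 172, 163, 156, 148, 136, 125, 135, 155, 175, 175, 175, 172, 163, 155, 145, 133, 124, 144, 166, 176, 176, 176, 172, 166, 161, 153, 144, 145, 155, 166, 165, 164, 161, 153, 145, 141, 139, 139, 149, 158, 164, 157, 148, 130, 105, 79, 98, 117, 135, 151, 167, 169, 162, 153, 143, 131, 130, 151, 174, 179, 179, 179, 171, 163, 154, 143, 132, 143]
```

View pics/s7.png

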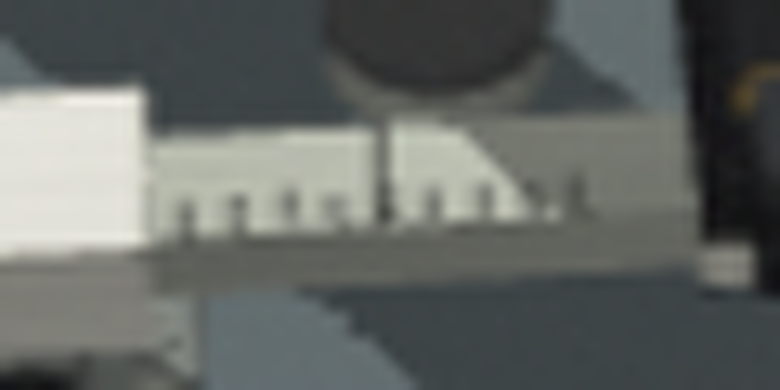

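Run:
```python
from h import *
Y=np.array([.3346,.9424])
for i in range(4):
    s=status.read_state();print(s['time'],(s['ee_pos'][:2]-np.array([.5794,-.0599]))@Y,s['ft_force'].round(1) if hasattr(s['ft_force'],'round') else s['ft_force']);vision.camera('top')
```

```text
11.7 0.09769229729801981 [-4.5 -3.3  0.3]
11.75 0.0976766567574085 [-5.4 -2.8  0.5]
11.8 0.09761907067941203 [-5.  -3.2 -0.3]
11.85 0.09765729940765486 [-4.4 -3.  -0.1]
```

play_rows(series=[[0.008,0,0,0,0,0],[0.016,0,0,0,0,0],[0.016,0,0,0,0,0],[0.016,0,0,0,0,0]])

```text
time: 12.3
ee_pos: [0.6123, 0.0346, 0.2547]
eef_rot: [0.816, 0.578, -0.001, -0.0]
ft_force: [-3.3, -2.6, -0.2]
width: 0.0279
grip_force: 35.1
```

```bash
cat > meas.py <<'E'
from h import *
Y=np.array([.3346,.9424]);X=np.array([.9424,-.3346]);M=np.array([.5162,-.2388])+.133*Y
f=[];
for i in range(6):
    s=status.read_state();f.append((s['ee_pos'][:2]-np.array([.5794,-.0599]))@Y)
    im=vision.camera('scene').astype(float);sc=im if i==0 else sc+im
g=cv2.cvtColor((sc/6).astype(np.float32),cv2.COLOR_BGR2GRAY)
print(s['time'],np.round(f,4),s['ft_force'],s['width'],s['grip_force'])
d=np.arange(-12,70,.5)/1000
for off in(-.010,-.006,0,.010):
    px=proj('scene',np.c_[M+d[:,None]*Y+off*X,np.full(len(d),.087)]).astype(np.float32)
    p=cv2.remap(g,px[None,:,0],px[None,:,1],cv2.INTER_CUBIC)[0]
    e=d[:40][np.argmin(np.diff(p[:41]))]
    k=(d>.038)&(d<.062);w=np.clip(p[k].max()-15-p[k],0,None);print(off,'mouth edge',round(e,4),'long',round((w*d[k]).sum()/w.sum(),4), 'min',d[k][np.argmin(p[k])])
E
python3 meas.py
```

```text
12.55 [0.1 0.1 0.1 0.1 0.1 0.1] [-4.82397486 -2.85222045  0.617862  ] 0.027428321195281293 35.05020988639444
-0.01 mouth edge -0.0025 long 0.0498 min 0.05
-0.006 mouth edge -0.0025 long 0.0497 min 0.05
0 mouth edge -0.0025 long 0.0491 min 0.05
0.01 mouth edge -0.002 long 0.0479 min 0.0495
```

Run:
```python
from h import *
Y=np.array([.3346,.9424]);M=np.array([.5162,-.2388])+.133*Y
for X in(-.01,0,.01):
    P=np.r_[M+X*np.array([.9424,-.3346]),.094];px=proj('scene',P)[0];q=atz(*ray('scene',px),.087);print((q[:2]-P[:2])@Y)
    # horizontal-ish neighbour: y at same off where image column equal
    d=np.arange(-.01,.01,.0005);pp=proj('scene',np.c_[M+d[:,None]*Y+X*np.array([.9424,-.3346]),np.full(len(d),.087)]);print(px,d[np.argmin(abs(pp[:,0]-px[0]))])
```

```text
-0.00045249494148183315
[276.01878599 214.80037603] -0.0004999999999999918
-0.0004524949414818852
[276.03334725 217.56704679] -0.0004999999999999918
-0.00045249494148170543
[276.04810779 220.3715827 ] -0.0004999999999999918
```

Run:
```python
from h import *
s=status.read_state();print(s['time'],s['width'],s['grip_force'],s['ee_pos']);print(job.close_job())
```

```text
12.6 0.02737348432351624 35.05023035220802 [0.61233417 0.03455721 0.25474145]
the job is handed in; nothing more can be done
None
```

The job is handed in: the pin hangs upright in the notch, let go of, and the jaw arm is held at about 100 mm of travel with the button squeezed at 35 N. The arm's own position reads 100.0 mm. A rougher check of the beam's mouth edge in the camera picture suggested up to about 101.5 mm.

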